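# Lean the sign panel and lock the toe stop one hole on

## Task

Take the white plywood panel out of its slotted block and lean it on the bench easel: foot on the yellow strip, square to the easel, resting back against the black padded bar, and let go of it. Then pull up the black lock knob of the red stop, slide the stop one hole towards the panel and let the pin go fully home in that hole. Finish while still gripping the knob with the pin home, the panel left leaning and the other things on the bench undisturbed.

Things in the scene. Friction and masses are not known exactly. Their poses are not given: they have to be found in the camera images.
- easel: bench easel, fixed to the bench: a grey deck (233 in x, from x -100 to +133; 330 in y, from y -175 to +155; top face at z 12) with, along its y axis, a 30 mm square aluminium tube (centre x -65, top at z 42, holes every 40 mm) that carries the red sliding stop; a black padded rest bar at the +y end; a yellow strip on the deck for the panel's foot. Origin at the underside, in the middle of the work area; x, y level, z up. Yaw varies by about 0.2 rad.
- strip (a point): centre of the yellow strip painted on the deck, 130 long (easel x) and 40 wide (easel y), level with the deck's top; easel (40, 66, 12)
- rest_bar (a point): mid-length of the axis of the black padded rest bar: diameter 18, along easel x, 100 above the deck, 46 beyond the strip's centre in easel +y; red posts 14 wide stand at its ends, easel x -40 and +125, their tops at z 129. With the foot on the strip's middle, a panel leaning on the bar stands about 18 degrees from upright, top towards +y.
- panel_mid (a point): centre of the panel to be leaned: a loose white-painted plywood slab 110 wide (its x), 12 thick (its y), 170 tall (its z), about 0.17 kg. It starts standing upright in the dark wooden slotted block, slot 15 wide (along the slab's width) and 40 deep, its foot 10 above the bench; the block is 140 x 75, 50 high, so the upper 120 of the slab is free.
- panel_foot (a point): middle of the panel's lower end face (85 below its centre)
- panel: the panel; origin at the middle of its lower end face, z up along its height, x along its width, y through its thickness
- rack: dark wooden slotted block in which the panel starts, fixed; origin at its underside, 140 along its x (the slot's direction), 75 in y, 50 high
- stop (a joint): position of the red sliding stop along the tube in m: 0 at the start, growing towards the rest bar (easel +y); the next hole is at 0.040. It slides with about 2.5 N of friction, but only while the pin is out of its hole. Its red toe bar lies across the deck on easel x, 60 ahead of the pin, 16 to 42 above the bench; with the pin in the next hole the toe's face stands 6 short of the yellow strip.
- plunger (a joint): how far the lock plunger is pulled up, in m: 0 fully home in a hole, 0.014 its upper end. The pin reaches 8 mm into the tube, so above 0.008 it is free. A spring pulls it down with 4 N when home and 7.5 N at the top; let down between holes, the pin rides on the tube at about 0.008 and drops into a hole when within about 1 mm of it.
- knob (a point): centre of the plunger's black round knob: upright cylinder, diameter 24, 26 high, its centre 81 above the bench when home; below it a thin stem, then a steel boss of diameter 20 with its top at 60 above the bench, on the red sleeve (38 in x, 50 in y, top at 47). The knob rides on the stop: pulled up it can carry the stop along. Most room for fingers is on its easel -x and +x sides.
- next_hole (a point): mouth of the hole to use, centre of the tube's top face; the knob stands right above it at the end
- toe (a point): middle of the toe bar's face towards the strip
- pot: bystander: terracotta plant pot, rim diameter 100, 85 high (mm); origin at its underside
- small_pot: bystander: terracotta plant pot, rim diameter 70, 65 high (mm); origin at its underside
- glue: bystander: white glue bottle with an orange cap, diameter 56, 130 high (mm); origin at its underside
- screw_box: bystander: open green box of screws, 110 x 150, 55 high (mm); origin at its underside
- screwdriver: bystander: screwdriver lying on the bench
- offcut: bystander: timber offcut 90 x 45 x 45 (mm); origin at its underside
Not all that is in view belongs to the job. Of the things that look like the panel, the middle-sized one is meant.

How it is judged:
By the outcome, as a careful person would: the job done as asked, in the order asked, and still so for the second after the job is handed in, while the arm keeps its last pose, push and grip.
It also fails if it takes over 48 s, if anything falls off the work surface, if the arm or the gripper's body presses on something with over 40 N, if the wrist force passes 120 N, or if a joint passes its speed limit or range.

## Robot

A 7-joint arm with a two-finger parallel gripper is mounted at the origin on the work surface. World frame = base frame: x ahead of the robot, y to its left, z up, the work surface at z = 0. Lengths are in m, angles in rad, forces in N, time in s.
With the tool pointing down it reaches from about 0.35 to 0.9 m from the base axis. Payload 8.1 kg.
Tool frame: the origin (TCP) lies at the very end of the fingers, on their centre line; the grasp point (between the pads) lies 19 mm behind it; z points along the fingers, y is the line along which they close (so a half turn about z gives the same grasp; the last joint's range is limited). The gripper opens to 85 mm and grips with 20 to 120 N. Pads are 22 mm wide; open, the fingers measure 114 mm over their backs; the gripper's body (76 mm by 85 mm) begins 54 mm behind the grasp point. The pads swing forward as they close: fully open they stand 13 mm farther back than shut.
Start: joints at [-1.214, 0.434, 0.025, 1.573, -0.012, 1.134, -0.075], TCP at [0.277, 0.56, 0.231] pointing down, gripper open.
Joint ranges: [-2.62, 2.62], [-0.44, 2.09], [-1.27, 1.32], [0.08, 2.57], [-1.32, 4.46], [0.12, 2], [-2.74, 2.74]. Speed limits (rad/s): [2.22, 2.22, 3.01, 3.01, 3.14, 3.14, 3.14].

## Interface

Orientations are given as a unit quaternion [x, y, z, w].
In Python, from plant import state, imaging, hand_in gives the robot as it stands.
- The arm moves only by the tool send_rows, never from a script. Its argument "motion" is text: rows parted by semicolons, each of 5 numbers parted by spaces: the shift along the world's x, y, z in m, then the turn about the world's z in rad, then the opening, from 0 (shut) to 1 (fully open). A call has exactly 8 rows; each row is the pose to reach, as a shift and turn from the pose commanded when the call began; what a row does not reach only later rows make up. A row lasts 1/8 s, in which the tool goes at most 62.5 mm and 10.7 degrees, less where a joint would pass 70% of its speed; a pose out of reach is approached as far as the arm can. A call with a gripper value outside its range is refused whole. The fingers move at their own pace and stop on an object; the grip force is fixed at half the most. Time passes only in rows, so rows that repeat a pose let the fingers close, or fill a call up. It gives the time, the measured TCP pose, the force, the opening and the grip force at its end, in the units of the state.
- state(): the state, without advancing time (a new reading comes with each control period).
- imaging.grab_frame(name): name is "scene" or "top" or "wrist"; returns the picture (384x512x3 uint8, red, green, blue); there is no depth.
- imaging.calibration(name): a dict with "fx", "fy", "cx", "cy" (pixels), "extrinsics" (4x4, takes a point from world to camera coordinates). Camera axes: x right, y down, z forward; pixel columns grow to the right and rows downward; lengths in m; the calibration is good to about 2 mm. A picture is of the moment at which its call begins: read the wrist's pose just before it. calibration takes no time and is no camera call; for the wrist camera it gives the pose at the moment of the call.
- hand_in(): hands the job in; it is judged then, once.
The state is a dict: "time_s": time; "joint_positions": joint angles; "qvel": joint speeds; "joint_torque": joint torques, N m; "eef_pos": TCP position; "tool_rot": TCP orientation; "wrist_force": force on the tool from outside, world axes, zero at the start; "wrist_torque": the same for the moment, N m; "finger_gap": finger opening in m; "finger_force": force on a finger pad.
Only numpy, scipy, OpenCV 4.12 (cv2) and the standard library are available. Lean on these libraries where they do the work, as an engineer would, in place of code of your own. Each camera call takes 0.05 s, during which the arm holds its last target. There are 200 camera calls.

## Working session

There is one attempt and no reset: what is moved stays moved. The work goes in short steps, Python scripts to look and compute and a tool call to move; the robot and the scene stay as the last step left them, time stands still between calls to the robot, and variables do not carry over. Pictures are saved under pics/ and viewed, at most 10 in all, crops included, and the job is handed in when it is done.

Besides the shell and the picture viewer there is one more tool, called as name(argument=value, ...) on one line, values as JSON. send_rows: Moves the arm, as the interface text tells. Its arguments: {"type":"object","properties":{"motion":{"type":"string"}},"required":["motion"]}

```bash
mkdir -p pics; ls
python3 - <<'E'
from plant import state, imaging
import cv2,numpy as np
s=state();print(s)
for n in("scene","top"):
    im=imaging.grab_frame(n);cv2.imwrite(f"pics/{n}0.png",im[:,:,::-1]);c=imaging.calibration(n);print(n,c["fx"],c["cx"],c["cy"],np.round(c["extrinsics"],3).tolist())
a=cv2.imread("pics/scene0.png")
E
```

```text
pics
{'time_s': 0.0, 'joint_positions': array([-1.2136046 ,  0.43519879,  0.02498511,  1.57409226, -0.01157584,
        1.13397157, -0.07510667]), 'qvel': array([-4.30077811e-04,  8.60780780e-05, -5.54841955e-04, -2.23113270e-03,
        2.19143543e-03,  6.64521237e-05,  1.35560763e-03]), 'joint_torque': array([-6.05512996e-04, -6.70467782e+01,  1.02486826e+00, -3.16227615e+01,
        1.55408290e-02,  1.23448216e-02, -2.55638275e-05]), 'eef_pos': array([0.27719636, 0.55961885, 0.230543  ]), 'tool_rot': array([ 2.27913646e-01,  9.73681050e-01, -7.57151246e-04, -9.22390456e-05]), 'wrist_force': array([0.61741395, 0.17175529, 0.23592003]), 'wrist_torque': array([0.05907108, 0.01041877, 0.02682241]), 'finger_force': 0.0, 'finger_gap': 0.0853573470669275}
scene 369.5049321346307 254.7062874255537 193.50214555630004 [[-0.778, 0.628, -0.02, 0.434], [0.48, 0.574, -0.663, -0.167], [-0.405, -0.525, -0.748, 1.518], [0.0, 0.0, 0.0, 1.0]]
top 478.5098595785387 254.90430866579777 188.09539000023162 [[-0.008, -1.0, 0.018, -0.046], [-0.987, 0.005, -0.161, 0.548], [0.161, -0.019, -0.987, 1.535], [0.0, 0.0, 0.0, 1.0]]
```

View pics/scene0.png

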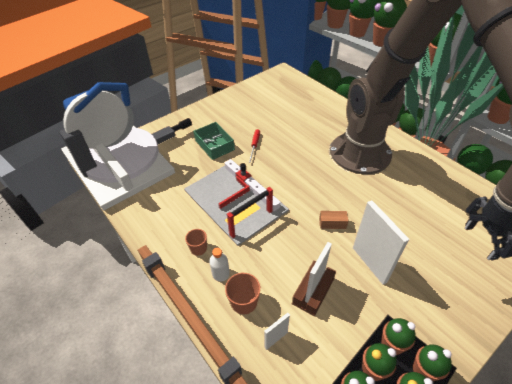

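View pics/top0.png

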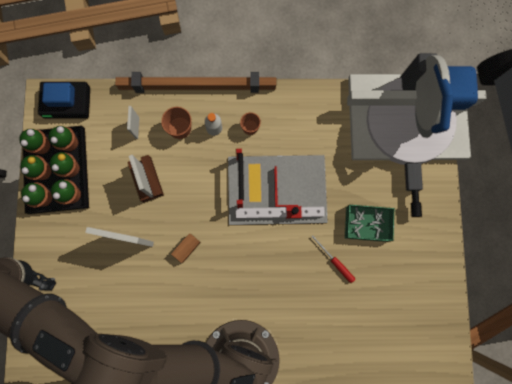

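The scene shows three white slabs, by top-view pixels: a small one at (133,122), one in the dark slotted block at (146,178) and a large one at (120,238). The block's slab is the middle-sized one and stands in the slot, so it fits the description. The easel is at top (280,190), with its stop knob near (293,212). I'll confirm this in an enlarged crop.

Run:
```python
import cv2,numpy as np
a=cv2.imread("pics/top0.png")
l=cv2.resize(a[145:210,115:180],None,fx=6,fy=6,interpolation=cv2.INTER_CUBIC)
r=cv2.resize(a[140:235,222:332],None,fx=3.6,fy=3.6,interpolation=cv2.INTER_CUBIC)
s=cv2.imread("pics/scene0.png");
s=cv2.resize(s[235:320,280:345],None,fx=2.5,fy=2.5,interpolation=cv2.INTER_CUBIC)
o=np.zeros((600,800,3),np.uint8);o[:390,:390]=l;o[:342,400:796]=r;o[380:380+212,400:400+162]=s[:212,:162]
cv2.imwrite("pics/c.png",o)
```

```text
(no output)
```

View pics/c.png

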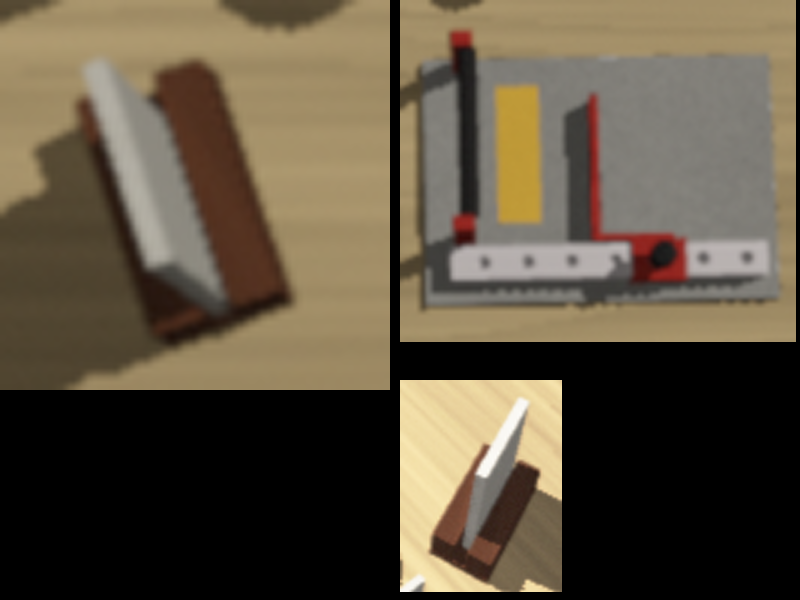

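The crop confirms the middle-sized slab in the slotted block. Its top edge runs from crop (97,63) to (167,260). The easel's strip, holes and deck corners are readable too, so I'll fit the poses.

```bash
cat > h.py <<'E'
import numpy as np
from scipy.optimize import least_squares
def proj(c,P):
    P=np.atleast_2d(P);q=P@c["extrinsics"][:3,:3].T+c["extrinsics"][:3,3]
    return np.c_[c["fx"]*q[:,0]/q[:,2]+c["cx"],c["fy"]*q[:,1]/q[:,2]+c["cy"]]
def back(c,uv,z):
    R=c["extrinsics"][:3,:3];t=c["extrinsics"][:3,3];o=-R.T@t
    d=R.T@np.array([(uv[0]-c["cx"])/c["fx"],(uv[1]-c["cy"])/c["fy"],1]);return o+d*(z-o[2])/d[2]
def place(p,L):
    L=np.atleast_2d(L)/1000.;C,S=np.cos(p[2]),np.sin(p[2])
    return np.c_[p[0]+C*L[:,0]-S*L[:,1],p[1]+S*L[:,0]+C*L[:,1],L[:,2]]
def fit(c,L,uv,p0,**k):
    r=least_squares(lambda p:(proj(c,place(p,L))-uv).ravel(),p0,loss="soft_l1",x_scale=[.01,.01,.05]);return r.x,np.abs((proj(c,place(r.x,L))-uv)).max(1)
E
python3 - <<'E'
from h import *
from plant import imaging
c=imaging.calibration("top")
np.set_printoptions(precision=4,suppress=True)
L=[[105,86,12],[105,46,12],[-25,46,12],[-25,86,12],[133,155,12],[133,-175,12],[-100,-175,12],[-100,155,12]]+[[-65,y,42] for y in(100,60,20,-100,-140)]
uv=np.array([[496,88],[540,85],[543,221],[499,223],[421,58],[770,55],[777,300],[427,306],[485,262],[528,262],[572,261],[703,258],[747,257]],float)
uv=np.c_[222+(uv[:,0]-400+.5)/3.6-.5,140+(uv[:,1]+.5)/3.6-.5]
p,r=fit(c,L,uv,[.6,-.1,0]);print("easel",p,r)
print("knob,hole,strip,bar",place(p,[[-65,-60,81],[-65,-20,42],[40,66,12],[40,112,112]]))
f=lambda x,y:(115+(x+.5)/6-.5,145+(y+.5)/6-.5)
a=back(c,f(97,63),.18);b=back(c,f(167,260),.18);print(a,b,np.linalg.norm(a-b),(a+b)/2,np.arctan2(*(a-b)[1::-1]))
# rack corners z=50: far-right-ish, near right, near left
for q in((275,300),(160,335),(215,70),(160,75),(82,105)): print(back(c,f(*q),.05))
E
```

```text
easel [ 0.5335 -0.1162  0.0109] [0.403  0.3842 0.4116 0.1065 0.5015 0.3778 1.1717 0.464  0.2217 0.0679
 0.0114 0.2197 0.2922]
knob,hole,strip,bar [[ 0.4691 -0.1769  0.081 ]
 [ 0.4687 -0.1369  0.042 ]
 [ 0.5727 -0.0497  0.012 ]
 [ 0.5722 -0.0037  0.112 ]]
[0.6294 0.3288 0.18  ] [0.5283 0.2905 0.18  ] 0.10813231482133981 [0.5788 0.3096 0.18  ] 0.36136521925730203
[0.5273 0.2595 0.05  ]
[0.5083 0.3214 0.05  ]
[0.6558 0.2956 0.05  ]
[0.6531 0.3257 0.05  ]
[0.6364 0.368  0.05  ]
```

send_rows(motion="0 0 0.06 0.1 1; 0.02 -0.02 0.12 0.2 1; 0.07 -0.06 0.14 0.35 1; 0.12 -0.10 0.14 0.5 1; 0.17 -0.14 0.14 0.65 1; 0.22 -0.18 0.14 0.8 1; 0.26 -0.215 0.14 0.82 1; 0.302 -0.25 0.14 0.82 1")

```text
time_s: 1.1
eef_pos: [0.5809, 0.308, 0.371]
tool_rot: [-0.179, 0.984, -0.0, -0.0]
wrist_force: [1.5, 0.6, 0.2]
finger_gap: 0.0853
finger_force: 0.0
```

Run:
```python
from plant import state, imaging
import cv2,numpy as np,h
s=state();print(s["eef_pos"],s["tool_rot"],s["time_s"],s["joint_positions"].round(2))
c=imaging.calibration("wrist")
im=imaging.grab_frame("wrist")[:,:,::-1];cv2.imwrite("pics/w1.png",im);np.savez("w1.npz",**c)
ct=imaging.calibration("top")
from scipy.optimize import least_squares
# large panel: top/bottom corner seen in scene & top: top corner near (top 88,230)/(scene 405,240)?
cs=imaging.calibration("scene")
for t in ((88,230),(151,243)):
    for z in (.15,.2,.25,.3): print(t,z,h.proj(cs,h.back(ct,t,z)).round(0), h.back(ct,t,z).round(3))
print(c["fx"],c["cx"],c["cy"],h.proj(c,[[.6294,.3288,.18],[.5283,.2905,.18]]))
```

```text
[0.58087855 0.30799471 0.37097671] [-1.78844203e-01  9.83877360e-01 -1.96280420e-04 -2.30087329e-04] 1.1 [-0.58  0.42  0.03  1.25 -0.01  1.47  1.37]
(88, 230) 0.15 [[403. 264.]] [0.405 0.457 0.15 ]
(88, 230) 0.2 [[404. 249.]] [0.402 0.44  0.2  ]
(88, 230) 0.25 [[405. 233.]] [0.398 0.424 0.25 ]
(88, 230) 0.3 [[406. 216.]] [0.394 0.408 0.3  ]
(151, 243) 0.15 [[359. 214.]] [0.365 0.266 0.15 ]
(151, 243) 0.2 [[360. 201.]] [0.363 0.257 0.2  ]
(151, 243) 0.25 [[361. 187.]] [0.36  0.247 0.25 ]
(151, 243) 0.3 [[362. 172.]] [0.358 0.237 0.3  ]
268.2474278677084 257.0439207583712 190.75331495310985 [[258.79959414 209.40809566]
 [258.79639279 125.91249408]]
```

View pics/w1.png

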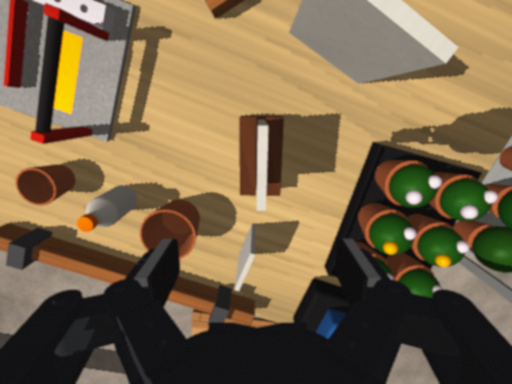

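The wrist view shows the panel's top edge upright at columns 257–268, rows 121–210. I'll segment it.

Run:
```python
import cv2,numpy as np,h
c=dict(np.load("w1.npz"));im=cv2.imread("pics/w1.png")
m=(im.min(2)>195).astype(np.uint8);m[:110]=0;m[220:]=0;m[:,:245]=0;m[:,285:]=0
pts=np.argwhere(m)[:,::-1].astype(np.float32);r=cv2.minAreaRect(pts);print(len(pts),r)
B=np.array([h.back(c,q,.18) for q in cv2.boxPoints(r)]);print(B,B.mean(0))
for i in range(2): d=B[i+1]-B[i];print(np.linalg.norm(d),np.arctan2(d[1],d[0]))
ce=B.mean(0);print("rel",ce-[.5809,.3080,0])
```

```text
599 ((261.5171813964844, 167.48391723632812), (7.72904109954834, 81.2215576171875), 1.9091525077819824)
[[0.62862253 0.32496116 0.18      ]
 [0.52915208 0.29109639 0.18      ]
 [0.52613956 0.29995863 0.18      ]
 [0.62535015 0.33468549 0.18      ]] [0.57731608 0.31267541 0.18      ]
0.10507707990792103 -2.813450325676759
0.009360267585385332 1.898470719949355
rel [-0.00358392  0.00467541  0.18      ]
```

send_rows(motion="-0.004 0.004 -0.05 -0.02 1; -0.004 0.004 -0.11 -0.02 1; -0.004 0.004 -0.17 -0.02 1; -0.004 0.004 -0.21 -0.02 1; -0.004 0.004 -0.231 -0.02 1; -0.004 0.004 -0.231 -0.02 0; -0.004 0.004 -0.231 -0.02 0; -0.004 0.004 -0.231 -0.02 0")

```text
time_s: 2.15
eef_pos: [0.5761, 0.3146, 0.1418]
tool_rot: [-0.169, 0.986, 0.0, 0.001]
wrist_force: [0.8, 0.7, 0.5]
finger_gap: 0.0324
finger_force: 0.0
```

send_rows(motion="0 0 0 0 0; 0 0 0 0 0; 0 0 0 0 0; 0 0 0 0 0; 0 0 0.02 0 0; 0 0 0.06 0 0; 0 0 0.11 0 0; 0 0 0.16 0 0")

```text
time_s: 3.15
eef_pos: [0.5749, 0.3139, 0.3015]
tool_rot: [-0.169, 0.986, -0.0, -0.0]
wrist_force: [1.1, 0.5, -2.4]
finger_gap: 0.0112
finger_force: 58.5
```

send_rows(motion="0 -0.03 0.01 -0.05 0; 0 -0.08 0.01 -0.1 0; 0 -0.14 0.01 -0.16 0; -0.001 -0.2 0.01 -0.22 0; -0.002 -0.26 0.01 -0.28 0; -0.003 -0.31 0.01 -0.33 0; -0.004 -0.35 0.01 -0.33 0; -0.004 -0.364 0 -0.33 0")

```text
time_s: 4.15
eef_pos: [0.5704, -0.0542, 0.2999]
tool_rot: [-0.002, 1.0, -0.001, -0.0]
wrist_force: [-0.8, 0.2, -1.9]
finger_gap: 0.0113
finger_force: 58.6
```

Run:
```python
from plant import state, imaging
import cv2,numpy as np
s=state();print(s["eef_pos"],s["tool_rot"],s["time_s"])
c=imaging.calibration("wrist");w=imaging.grab_frame("wrist")[:,:,::-1];np.savez("w2.npz",**c);cv2.imwrite("pics/w2.png",w)
t=imaging.grab_frame("scene")[:,:,::-1];cv2.imwrite("pics/s2.png",t)
o=np.zeros((600,800,3),np.uint8);o[:384,:512]=w
o[384:384+216,:]=0;k=cv2.resize(t[130:250,170:310],None,fx=2,fy=2);o[:240,515:795]=k
cv2.imwrite("pics/v2.png",o)
```

```text
[ 0.57042046 -0.05420092  0.29991066] [-2.05942057e-03  9.99997693e-01 -6.05177284e-04 -7.68156616e-05] 4.15
```

View pics/v2.png

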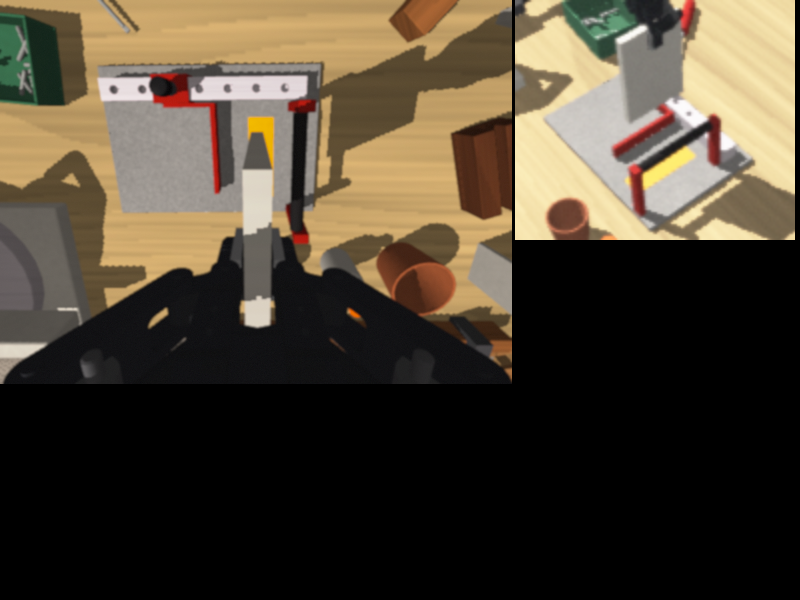

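The panel hangs square over the strip. The strip's near edge is at (248–273,117) and the holes are along row 88. I'll refit the easel from this nearer view.

Run:
```python
from h import *
import cv2
np.set_printoptions(precision=4,suppress=True)
c=dict(np.load("w2.npz"))
L=[[-65,y,42] for y in(-140,-100,-20,20,60,100)]+[[-25,46,12],[-25,86,12]]
uv=np.array([[113,89.5],[142,89.5],[199,88.5],[228,88],[257,87.5],[285,87],[248,117],[273.5,117]],float)
p,r=fit(c,L,uv,[.5335,-.1162,.01]);print(p,r)
print(place(p,[[-65,-60,81],[-65,-20,42],[40,66,12],[40,112,112]]))
print(proj(c,place([.5335,-.1162,.0109],L))-uv)
# panel top near corner edges
for z in(.34,):
  print(back(c,(243,170),z),back(c,(272,170),z),back(c,(245,298),z),back(c,(271,298),z))
```

```text
[ 0.5337 -0.115   0.0171] [0.4675 0.2487 0.165  0.2097 0.5547 0.3269 0.2017 0.5106]
[[ 0.4697 -0.1761  0.081 ]
 [ 0.469  -0.1361  0.042 ]
 [ 0.5725 -0.0483  0.012 ]
 [ 0.5717 -0.0023  0.112 ]]
[[-0.2577 -0.6568]
 [-0.674  -0.8515]
 [-0.4512 -0.2415]
 [-0.8121  0.0633]
 [-1.1545  0.368 ]
 [-0.4784  0.6726]
 [-0.903  -0.097 ]
 [-0.5356 -0.2648]]
[ 0.5169 -0.0601  0.34  ] [ 0.5168 -0.0488  0.34  ] [ 0.5765 -0.0599  0.34  ] [ 0.5764 -0.048   0.34  ]
```

send_rows(motion="0 0.003 -0.04 0.01 0; 0 0.005 -0.09 0.01 0; 0 0.005 -0.13 0.01 0; 0 0.005 -0.148 0.01 0; 0 0.005 -0.153 0.01 0; 0 0.005 -0.155 0.01 0; 0 0.005 -0.157 0.01 0; 0 0.005 -0.157 0.01 0")

```text
time_s: 5.25
eef_pos: [0.5717, -0.0448, 0.1439]
tool_rot: [-0.01, 1.0, 0.0, 0.0]
wrist_force: [0.2, -0.4, -1.3]
finger_gap: 0.0113
finger_force: 58.6
```

send_rows(motion="0 -0.003 0 -0.005 0; 0 -0.003 0 -0.005 0; 0 -0.003 0 -0.005 0; 0 -0.003 -0.0005 -0.005 0; 0 -0.003 -0.001 -0.005 0; 0 -0.003 -0.001 -0.005 0; 0 -0.003 -0.001 -0.005 0; 0 -0.003 -0.001 -0.005 0")

```text
time_s: 6.25
eef_pos: [0.5715, -0.0481, 0.1434]
tool_rot: [-0.007, 1.0, 0.0, 0.0]
wrist_force: [-3.8, 0.0, 10.2]
finger_gap: 0.0111
finger_force: 60.5
```

send_rows(motion="0 0 0 0 0.33; 0 0 0 0 0.33; 0 0 0 0 0.33; 0 0 0 0 0.33; 0 0.008 0 0 0.33; 0 0.014 0 0 0.33; 0 0.02 0 0 0.33; 0 0.026 0 0 0.33")

```text
time_s: 7.25
eef_pos: [0.5714, -0.0213, 0.1423]
tool_rot: [-0.008, 1.0, 0.0, 0.0]
wrist_force: [0.7, 0.5, -0.1]
finger_gap: 0.0283
finger_force: 0.0
```

send_rows(motion="0 0.005 0 0 0.33; 0 0.01 0 0 0.33; 0 0.015 0 0 0.33; 0 0.019 0 0 0.33; 0 0.021 0 0 0.33; 0 0.022 0 0 0.33; 0 0.022 0 0 0.33; 0 0.022 0 0 0.33")

```text
time_s: 8.25
eef_pos: [0.5714, -0.0001, 0.1423]
tool_rot: [-0.007, 1.0, 0.0, 0.0]
wrist_force: [1.3, 0.5, 0.2]
finger_gap: 0.0283
finger_force: 0.2
```

Run:
```python
from plant import state, imaging
import cv2,numpy as np
s=state();print(s["eef_pos"],s["wrist_force"],s["finger_gap"],s["time_s"])
w=imaging.grab_frame("wrist")[:,:,::-1]
t=imaging.grab_frame("scene")[:,:,::-1]
o=np.zeros((600,800,3),np.uint8);o[:384,:512]=w
k=cv2.resize(t[130:250,170:310],None,fx=2,fy=2);o[:240,515:795]=k
cv2.imwrite("pics/v3.png",o)
```

```text
[ 5.71374089e-01 -6.24287770e-05  1.42329172e-01] [1.27612161 0.54931735 0.18014929] 0.028270175548542793 8.25
```

View pics/v3.png

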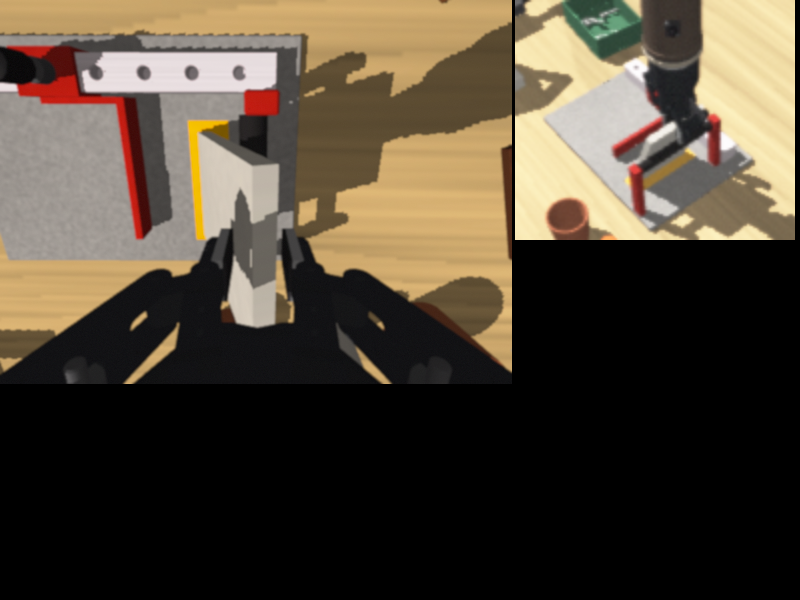

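The panel leans back between the open fingers, foot over the yellow strip at (190–225,125–240). Next I'll release, lift and check.

send_rows(motion="0 0 0 0 0.6; 0 0 0 0 0.8; 0 0 0 0 1; 0 0 0.01 0 1; 0 0 0.04 0 1; 0 0 0.08 0 1; 0 0 0.12 0 1; 0 0 0.16 0 1")

```text
time_s: 9.35
eef_pos: [0.5712, 0.0, 0.3045]
tool_rot: [-0.008, 1.0, 0.0, 0.0]
wrist_force: [1.1, -0.4, 0.1]
finger_gap: 0.0858
finger_force: 0.0
```

send_rows(motion="-0.01 -0.02 0 -0.18 1; -0.03 -0.05 0 -0.36 1; -0.05 -0.08 0 -0.54 1; -0.06 -0.11 0 -0.72 1; -0.07 -0.13 0 -0.9 1; -0.08 -0.15 0 -1.08 1; -0.09 -0.17 0 -1.26 1; -0.1 -0.175 0 -1.44 1")

```text
time_s: 10.35
eef_pos: [0.4708, -0.1765, 0.3031]
tool_rot: [0.657, 0.754, 0.0, 0.0]
wrist_force: [-0.6, 0.2, 0.1]
finger_gap: 0.0858
finger_force: 0.0
```

Run:
```python
from plant import state, imaging
import cv2,numpy as np
s=state();print(s["eef_pos"],s["tool_rot"],s["time_s"],s["joint_positions"].round(2))
c=imaging.calibration("wrist");w=imaging.grab_frame("wrist")[:,:,::-1];np.savez("w4.npz",**c);cv2.imwrite("pics/w4.png",w)
t=imaging.grab_frame("scene")[:,:,::-1];cv2.imwrite("pics/s4.png",t);u=imaging.grab_frame("top")[:,:,::-1]
o=np.zeros((600,800,3),np.uint8);o[:384,:512]=w
k=cv2.resize(t[130:250,170:310],None,fx=2,fy=2);o[:240,515:795]=k
k=cv2.resize(u[140:235,222:332],None,fx=2.5,fy=2.5);o[250:250+k.shape[0],515:515+k.shape[1]]=k
cv2.imwrite("pics/v4.png",o)
```

```text
[ 0.47077275 -0.1764604   0.30312959] [6.56746651e-01 7.54111132e-01 1.76503344e-04 4.54356042e-04] 10.35 [-0.17  0.18  0.51  1.78 -0.09  1.2   0.5 ]
```

View pics/v4.png

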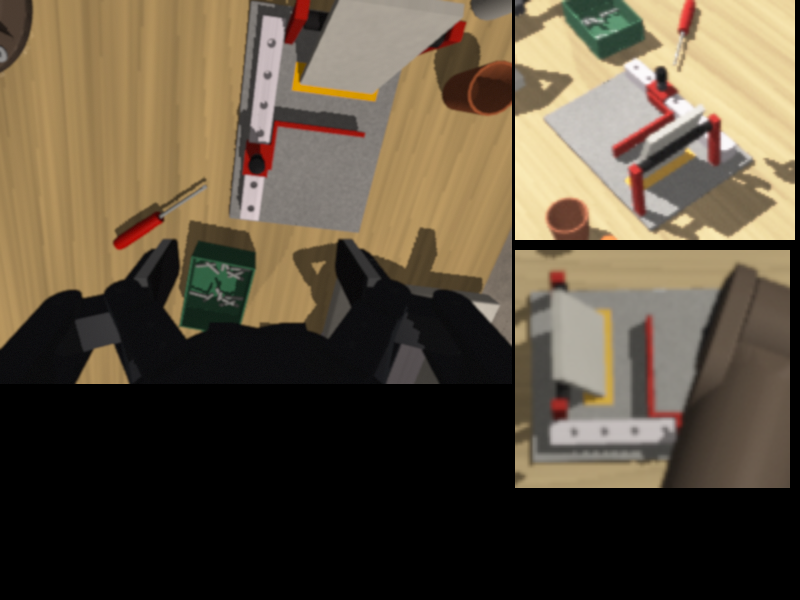

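The panel leans on the bar with its foot on the strip. The knob is at wrist pixel (257,163). I'll check the foot's squareness and the knob's position.

Run:
```python
from h import *
import cv2
np.set_printoptions(precision=4,suppress=True)
c=dict(np.load("w4.npz"));im=cv2.imread("pics/w4.png");hsv=cv2.cvtColor(im,cv2.COLOR_BGR2HSV)
y=((hsv[...,0]>15)&(hsv[...,0]<32)&(hsv[...,1]>170)&(hsv[...,2]>140));y[:60]=0;y[110:]=0;y[:,:285]=0;y[:,385:]=0
T=[];Bt=[]
for x in range(304,372,2):
    r=np.where(y[:,x])[0]
    if len(r): T.append(back(c,(x,r[0]-.5),.013)[:2]);Bt.append(back(c,(x,r[-1]+.5),.012)[:2])
for A in map(np.array,(T,Bt)): k=np.polyfit(A[:,0],A[:,1],1);print(k,np.polyval(k,.572),A[:,0].min(),A[:,0].max(),np.std(np.polyval(k,A[:,0])-A[:,1]))
L=[[-65,v,42] for v in(100,60,20)]+[[-65,-100,42],[-65,-140,42]]
uv=np.array([[271,42.5],[267,75],[264,105],[253.5,185],[250.5,208.5]])
p,r=fit(c,L,uv,[.5335,-.1155,.014]);print(p,r,place(p,[[-65,-60,81],[-65,-20,42]]))
print(back(c,(257,163),.092))
k=(im.max(2)<45);k[:140]=0;k[190:]=0;k[:,:240]=0;k[:,280:]=0
q=np.argwhere(k)[:,::-1];print(q.min(0),q.max(0),q.mean(0),[back(c,q.mean(0),.083)])
```

```text
[ 0.0156 -0.0687] -0.059759563559849 0.5253413184597985 0.6266405542571147 0.0004044305234043718
[ 0.0138 -0.0764] -0.06847945442482102 0.527104811525859 0.629674620581379 0.0004037436658885419
[ 0.5336 -0.1162  0.0161] [0.328  0.1748 0.5452 0.1594 0.1173] [[ 0.4696 -0.1772  0.081 ]
 [ 0.469  -0.1372  0.042 ]]
[ 0.4694 -0.1721  0.092 ]
[249 154] [263 172] [256.1982 163.4747] [array([ 0.4687, -0.1747,  0.083 ])]
```

send_rows(motion="-0.001 0 -0.05 -0.12 1; -0.001 0 -0.11 -0.12 1; -0.001 0 -0.16 -0.12 1; -0.001 0 -0.2 -0.12 1; -0.001 0 -0.23 -0.12 1; -0.001 0 -0.239 -0.12 1; -0.001 0 -0.239 -0.12 1; -0.001 0 -0.239 -0.12 0.4")

```text
time_s: 11.5
eef_pos: [0.4715, -0.175, 0.0645]
tool_rot: [0.697, 0.717, 0.001, 0.001]
wrist_force: [0.0, -0.4, -0.0]
finger_gap: 0.0702
finger_force: 0.0
```

send_rows(motion="-0.002 -0.002 0 -0.015 0.4; -0.002 -0.002 0 -0.015 0; -0.002 -0.002 0 -0.015 0; -0.002 -0.002 0 -0.015 0; -0.002 -0.002 0 -0.015 0; -0.002 -0.002 0 -0.015 0; -0.002 -0.002 0 -0.015 0; -0.002 -0.002 0 -0.015 0")

```text
time_s: 12.5
eef_pos: [0.47, -0.1771, 0.0642]
tool_rot: [0.703, 0.711, 0.001, 0.001]
wrist_force: [2.6, 0.9, 5.1]
finger_gap: 0.0224
finger_force: 58.7
```

send_rows(motion="0 0 0.003 0 0; 0 0 0.006 0 0; 0 0 0.009 0 0; 0 0 0.0115 0 0; 0 0 0.0115 0 0; 0 0 0.0115 0 0; 0 0 0.0115 0 0; 0 0 0.0115 0 0")

```text
time_s: 13.5
eef_pos: [0.4699, -0.1771, 0.075]
tool_rot: [0.703, 0.711, 0.0, 0.001]
wrist_force: [5.6, 0.1, -7.4]
finger_gap: 0.022
finger_force: 59.1
```

send_rows(motion="0 0.006 0 0 0; 0 0.013 0 0 0; 0 0.020 0 0 0; 0 0.027 0 0 0; -0.0005 0.034 0 0 0; -0.0005 0.038 0 0 0; -0.0005 0.04 0 0 0; -0.0005 0.04 0 0 0")

```text
time_s: 14.5
eef_pos: [0.4693, -0.1371, 0.075]
tool_rot: [0.703, 0.711, 0.0, 0.001]
wrist_force: [5.6, -1.1, -7.4]
finger_gap: 0.0222
finger_force: 59.1
```

Moved exactly 40.0 mm. Now I'll lower it.

send_rows(motion="0 0 -0.002 0 0; 0 0 -0.004 0 0; 0 0 -0.006 0 0; 0 0 -0.008 0 0; 0 0 -0.01 0 0; 0 0 -0.0115 0 0; 0 0 -0.0115 0 0; 0 0 -0.0115 0 0")

```text
time_s: 15.5
eef_pos: [0.4694, -0.1371, 0.0642]
tool_rot: [0.703, 0.711, 0.001, 0.001]
wrist_force: [4.1, -0.5, 7.5]
finger_gap: 0.0222
finger_force: 60.9
```

send_rows(motion="0 0 -0.0005 0 0; 0 0 -0.0005 0 0; 0 0.001 -0.0005 0 0; 0 0.001 -0.0005 0 0; 0 0.001 -0.0005 0 0; 0 0.001 -0.0005 0 0; 0 0.001 -0.0005 0 0; 0 0.001 -0.0005 0 0")

```text
time_s: 16.5
eef_pos: [0.4694, -0.1368, 0.0641]
tool_rot: [0.703, 0.711, 0.001, 0.002]
wrist_force: [1.6, -2.0, 13.8]
finger_gap: 0.0223
finger_force: 61.2
```

Run:
```python
from plant import state, imaging
import cv2,numpy as np
c=imaging.calibration("wrist");w=imaging.grab_frame("wrist")[:,:,::-1]
t=imaging.grab_frame("scene")[:,:,::-1];u=imaging.grab_frame("top")[:,:,::-1]
o=np.zeros((600,800,3),np.uint8);o[:384,:512]=w
k=cv2.resize(t[130:250,170:310],None,fx=2,fy=2);o[:240,515:795]=k
k=cv2.resize(u[140:235,222:332],None,fx=2.5,fy=2.5);o[250:250+k.shape[0],515:515+k.shape[1]]=k
cv2.imwrite("pics/v5.png",o)
```

```text
(no output)
```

View pics/v5.png

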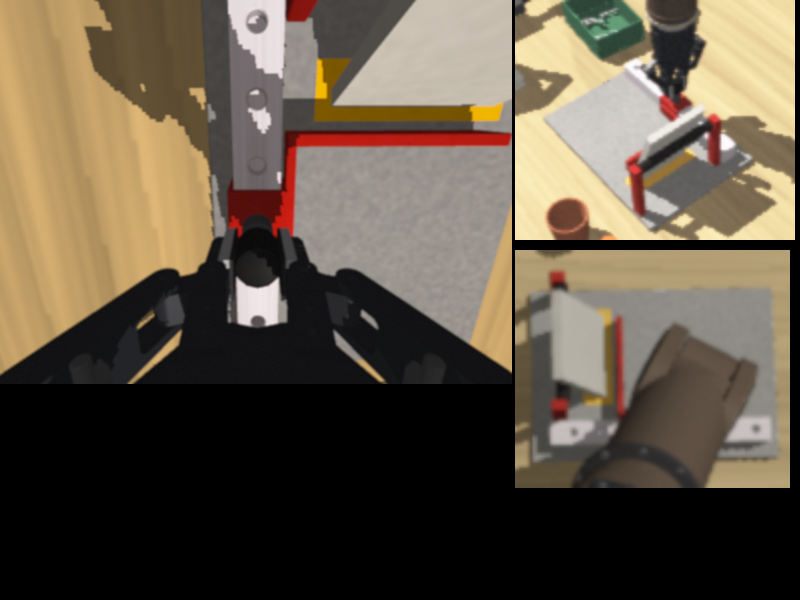

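The stop is one hole on, with its toe just short of the strip and the panel still leaning. The pin is firmly home. I'll take back the sideways nudge and hand in.

send_rows(motion="0 -0.001 0 0 0; 0 -0.001 0 0 0; 0 -0.001 0 0 0; 0 -0.001 0 0 0; 0 -0.001 0 0 0; 0 -0.001 0 0 0; 0 -0.001 0 0 0; 0 -0.001 0 0 0")

```text
time_s: 17.65
eef_pos: [0.4694, -0.137, 0.0641]
tool_rot: [0.703, 0.711, 0.001, 0.001]
wrist_force: [1.2, 0.9, 13.3]
finger_gap: 0.0222
finger_force: 61.3
```

```bash
python3 -c "
from plant import hand_in,state
s=state();print(s['eef_pos'],s['wrist_force'],s['finger_gap']);print(hand_in())"
```

```text
[ 0.46944424 -0.13700644  0.0641281 ] [ 1.19248992  0.89384307 13.28998847] 0.022200584248961545
the job is handed in; nothing more can be done
None
```

I handed the job in at about 18 s: the panel leans square on the bar with its foot on the yellow strip (about 5 mm in front of its centre line), and the red stop is one hole on; I judged the pin home from height and force readings, and the knob is still gripped.

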